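Flip the full rack's status flag to the tick

ROBOT

A 6-joint arm with a two-finger parallel gripper is mounted at the origin on the work surface. World frame = base frame: x ahead of the robot, y to its left, z up, the work surface at z = 0. Lengths are in mm, angles in degrees, forces in N, time in s.
With the tool pointing down it reaches from about 350 to 875 mm from the base axis. Payload 4.2 kg.
Tool frame: the origin (TCP) lies at the very end of the fingers, on their centre line; the grasp point (between the pads) lies 19 mm behind it; z points along the fingers, y is the line along which they close (so a half turn about z gives the same grasp; the last joint's range is limited). The gripper opens to 87 mm and grips with 3 to 60 N. Pads are 19 mm wide; open, the fingers measure 117 mm over their backs; the gripper's body (75 mm by 190 mm) begins 51 mm behind the grasp point.
Start: joints at [80.248, 22.042, 0.453, 0, -68.411, -14.817], TCP at [259.829, 568.408, 222.55] pointing down, gripper open.
Joint ranges: [-179.83, 179.83], [-69.29, 118.12], [-61.27, 80.66], [-181.25, 117.63], [-171.15, -9.14], [-177.46, 177.46]. Speed limits (degrees/s): [159.86, 159.86, 180, 180, 180, 180].

INTERFACE

Orientations are given as [roll, pitch, yaw] about the fixed x, y, z axes, in that order (R = Rz(yaw) Ry(pitch) Rx(roll)).
In Python, from rig import ctrl gives the robot as it stands. The module is installed in compiled form; this text tells all that it offers.
- The arm moves only by the tool play_rows, never from a script. Its argument "deltas" is a list of rows, each a list of 3 entries, a list of its own where there are three numbers: the gripper's target within -1 to 1 (shut at 1, half-way at 0, fully open at -1), then the shift along the world's x, y, z in units of 30 mm (1.0 is 30 mm), then the turn about the world's z in units of 6 degrees (1.0 is 6 degrees). In form: [[jaw, [tx, ty, tz], turn], ...]. A call has 1 to 8 rows; each row is the pose to reach, as a shift and turn from the pose commanded when the call began; what a row does not reach only later rows make up. A row lasts 1/10 s, in which the tool goes at most 50 mm and 8.59 degrees, less where a joint would pass 70% of its speed; a pose out of reach is approached as far as the arm can. A call with a gripper value outside its range is refused whole. The fingers move at their own pace and stop on an object; "newtons" is the grip in N (left out, the last holds). Time passes only in rows, so rows that repeat a pose let the fingers close. It gives the time, the measured TCP pose, the force, the opening and the grip force at its end, in the units of the state.
- ctrl.state(): the state, without advancing time (a new reading comes with each control period).
- ctrl.camera(name): name is "side" or "top"; returns a dict with "frame" (420x560x3 uint8, blue, green, red), "range_z" (420x560 float32, mm along the optical axis (not along the pixel's ray), 0 where there is no reading), "vfov" (degrees; the focal length in pixels is half the picture's height over the tangent of half this angle, whatever the lens; pixels are square), "cx", "cy" (the principal point, pixels), "dist" ([k1, k2, p1, p2, k3] as OpenCV has them; the pictures are not rectified), "T" (4x4, takes a point from camera to world coordinates). Camera axes: x right, y down, z forward; pixel columns grow to the right and rows downward; lengths in mm; the calibration is good to about 2 mm. A picture is of the moment at which its call begins.
- ctrl.hand_in(): hands the job in; it is judged then, once.
Trained networks look in the newest picture that a camera, given by its name, has taken for a name from the list of things; names that differ only in an ending like _2 or _b are one class to them, and where a whole thing is asked for, a point or a joint stands for the part that bears it (a point fixed in the world has none). Each returns a list of dicts, best first, with "conf" (0 to 1); they miss things now and then, are a little off and sometimes report something else, mostly with a low value. They report only what shows in the picture. A call takes as long as a camera call.
- ctrl.find_in(label, camera): "position" ([column, row] in pixels, amid what is visible of it).
- ctrl.cut_out(label, camera): "pixels" (420x560 bool, what is visible of it) and "position" ([column, row] in pixels, amid what is visible of it).
The state is a dict: "time_s": time; "joint_positions": joint angles; "dq": joint speeds; "effort": joint torques, N m; "position": TCP position; "ee_rot": TCP orientation; "force": force on the tool from outside, world axes, zero at the start; "wrist_torque": the same for the moment, N m; "width": finger opening in mm; "grip_force": force on a finger pad.
Only numpy, scipy, OpenCV 4.12 (cv2) and the standard library are available. Lean on these libraries where they do the work, as an engineer would, in place of code of your own. Each camera call takes 0.05 s, during which the arm holds its last target. There are 200 camera calls.

TASK

The rack with a tube in every hole is complete: with a fingertip, push the white flag on the stand in front of it up and over its hinge and press it down flat on the other side, so that its tick face shows on top. Do not pinch the flag, and do not lift or shift its stand. Leave the part-filled rack's flag as it is, and do not disturb the racks or anything else on the desk.

Things in the scene. Friction and masses are not known exactly. Their poses are not given: they have to be found in the camera images.
- rack_full: Blue tube rack, 105 mm along its x, 160 mm along its y, 63 mm high, fixed; origin: centre of the underside. All 24 of its 4 x 6 holes hold a capped tube. Tubes are 13 mm thick with 17 mm red caps whose tops are 100 mm above the table.
- rack_part: Blue tube rack, 105 mm along its x, 160 mm along its y, 63 mm high, fixed; origin: centre of the underside. Only 4 of its 24 holes hold a tube, in the row farthest from the robot; the rest are open. Tubes are 13 mm thick with 17 mm red caps whose tops are 100 mm above the table.
- stand_full: Loose flag stand, about 0.8 kg, in front (robot's side) of the full rack: dark steel base 88 (x) x 150 (y) x 12 mm; two aluminium uprights, 7 x 16 mm, 100 mm high, at x = -38 and +38 mm, with a hinge pin between. Origin: centre of the underside. Its x axis is the hinge line, pointing away from the robot within 0.4 rad. Both stands look alike.
- stand_part: Loose flag stand, about 0.8 kg, in front (robot's side) of the part-filled rack: dark steel base 88 (x) x 150 (y) x 12 mm; two aluminium uprights, 7 x 16 mm, 100 mm high, at x = -38 and +38 mm, with a hinge pin between. Origin: centre of the underside. Its x axis is the hinge line, pointing away from the robot within 0.4 rad. Both stands look alike.
- hinge_full (a point): Middle of the hinge line on the full rack's stand, 90 mm above the table; axes as the stand's. The flag plate spans 12 to 82 mm from this line and 60 mm along it (x -30 to +30), 6 mm thick, 40 g. Under it is free space down to the base, 75 mm below its underside when level.
- flag_full (a joint): Angle (rad) of the white flag plate on the full rack's stand, about the stand's x axis. 0: level, toward the stand's +y, plain face up (starts at 0 to 0.2). pi/2: upright. pi (its stop): level, toward -y, tick face up. Stiff hinge, 0.03 N m (0.6 N at 50 mm): the flag stays where it is left and does not fall by itself.
- flag_part (a joint): Angle (rad) of the white flag plate on the part-filled rack's stand, about the stand's x axis. 0: level, toward the stand's +y, plain face up (starts at 0 to 0.2). pi/2: upright. pi (its stop): level, toward -y, tick face up. Stiff hinge, 0.03 N m (0.6 N at 50 mm): the flag stays where it is left and does not fall by itself.
- flag_full_edge (a point): Middle of the free edge of the full rack's flag, 82 mm from the hinge line, mid-thickness. Its y axis points from hinge to free edge; its z axis points out of the plain face, so the tick face looks to -z.
- blank_full: Plain-face half of the full rack's flag, a 3 mm white plate; origin on the hinge line, y toward the free edge, z out of this face. Up at the start.
- tick_full: Tick-face half of the full rack's flag, the 3 mm white plate bonded behind the plain one, with a flat black tick mark on it; origin on the hinge line, y toward the free edge, its face looks to -z. Down at the start.
- specimen_jar: Bystander: white-capped jar, 48 mm wide, 62 mm high, between the racks; origin under its centre.
- tube_cap: Bystander: loose red tube cap, 18 mm wide, 14 mm high, between the two flag stands; origin under its centre.
- marker: Bystander: marker pen lying between the two racks, pointing away from the robot, 130 mm long, 12 mm high; origin under its middle.
- handset: Bystander: black radio handset lying at the left, 115 x 55 x 30 mm with a 90 mm aerial; origin under its middle.
- sanitiser: Bystander: white bottle at the right, 60 mm wide, 150 mm high; origin under its centre.
- reagent: Bystander: amber bottle at the left, 56 mm wide, 110 mm high; origin under its centre.
- timer: Bystander: grey timer lying at the right, 60 x 70 x 22 mm; origin under its centre.

How it is judged:
By the outcome, as a careful person would: the job done as asked, in the order asked, and still so for the second after the job is handed in, with the robot touching nothing.
It also fails if it takes over 40 s, if anything falls off the work surface, if the arm or the gripper's body presses on something with over 40 N, if the wrist force passes 120 N, or if a joint passes its speed limit or range.

## Working session

There is one attempt and no reset: what is moved stays moved. The work goes in short steps, Python scripts to look and compute and a tool call to move; the robot and the scene stay as the last step left them, time stands still between calls to the robot, and variables do not carry over. Pictures are saved under pics/ and viewed, at most 10 in all, crops included, and the job is handed in when it is done.

Besides the shell and the picture viewer there is one more tool, called after "Request:" in YAML: its name, and indented under it one key for each argument. play_rows: Moves the arm, as the interface text tells. Its arguments: {"type":"object","properties":{"deltas":{"type":"array"},"newtons":{"type":"number"}},"required":["deltas"]}

```bash
mkdir -p pics
cat > h.py <<'E'
import numpy as np, cv2
from rig import ctrl
def cloud(c):
    h,w=c["range_z"].shape
    f=h/2/np.tan(np.radians(c["vfov"])/2)
    K=np.array([[f,0,c["cx"]],[0,f,c["cy"]],[0,0,1]])
    u,v=np.meshgrid(np.arange(w),np.arange(h))
    p=cv2.undistortPoints(np.stack([u,v],-1).reshape(-1,1,2).astype(float),K,np.array(c["dist"],float)).reshape(h,w,2)
    z=c["range_z"]
    P=np.dstack([p[...,0]*z,p[...,1]*z,z,np.ones_like(z)])@np.array(c["T"]).T
    P=P[...,:3]; P[z<=0]=np.nan
    return P
E
python3 - <<'E'
from h import *
print(ctrl.state())
for n in ("top","side"):
    c=ctrl.camera(n); cv2.imwrite(f"pics/{n}0.png",c["frame"]); P=cloud(c); np.save(n+".npy",P)
    print(n,np.array(c["T"]).round(2).tolist(),c["vfov"])
    for l in ("rack_full","rack_part","stand_full","flag_full","tube_cap","specimen_jar","marker","handset","sanitiser","reagent","timer"):
        for r in ctrl.cut_out(l,n)[:3]:
            print(l,round(r["conf"],2),np.round(r["position"]),np.nanmedian(P[r["pixels"]],0).round(), r["pixels"].sum())
E
```

```text
{'time_s': 0.0, 'joint_positions': array([ 8.02509214e+01,  2.20919585e+01,  3.79525549e-01, -2.93113075e-02,
       -6.84106669e+01, -1.48162360e+01]), 'dq': array([ 0.04066258,  0.00788146,  0.08756739,  0.0789407 , -0.16015143,
        0.01898426]), 'effort': array([-4.83746098e-04, -3.90658808e+01,  1.87399828e+01,  4.21967983e+00,
        1.09997785e-02, -1.94762442e-04]), 'position': array([259.56537269, 567.88908699, 221.44441786]), 'ee_rot': array([ 1.79874027e+02, -5.15337642e-03, -2.45761233e+01]), 'force': array([ 1.1534129 , -0.28518585, -0.11347911]), 'wrist_torque': array([ 0.01659357, -0.04997915,  0.00169505]), 'grip_force': 0.0, 'width': 87.04484453923523}
top [[-0.01, -1.0, 0.08, 459.54], [-1.0, 0.01, 0.0, 11.9], [-0.0, -0.08, -1.0, 1485.83], [0.0, 0.0, 0.0, 1.0]] 49.51538115413725
rack_full 0.93 [215. 172.] [686. 229.  65.] 1724
rack_full 0.3 [288. 146.] [766.  -3.  59.] 224
rack_part 0.81 [365. 166.] [ 710. -230.   62.] 1795
stand_full 0.87 [212. 225.] [511. 244.  15.] 1427
flag_full 0.96 [199. 225.] [512. 281.  94.] 588
tube_cap 0.25 [210. 227.] [511. 244.  16.] 
[... 542 characters left out ...]
. 241.] [ 694. -256.   61.] 3023
rack_part 0.28 [255. 173.] [660. 200.  62.] 2038
stand_full 0.79 [207. 200.] [508. 241.  13.] 1401
flag_full 0.72 [200. 177.] [509. 276.  94.] 296
flag_full 0.38 [196. 173.] [509. 290.  95.] 266
tube_cap 0.37 [237. 246.] [441.   4.  11.] 30
specimen_jar 0.75 [326. 200.] [758. -15.  39.] 324
marker 0.63 [198. 174.] [509. 277.  94.] 339
marker 0.54 [288. 223.] [615.   2.   8.] 163
handset 0.62 [158. 183.] [437. 405.  25.] 699
sanitiser 0.82 [411. 291.] [ 597. -440.   76.] 1350
reagent 0.82 [222. 156.] [661. 376.  53.] 495
reagent 0.48 [313. 236.] [ 548. -177.   97.] 643
reagent 0.41 [326. 202.] [758. -15.  36.] 356
timer 0.71 [365. 334.] [ 458. -433.   22.] 879
```

Run:
```python
from h import *
a=cv2.imread("pics/top0.png")[90:300,120:460]; cv2.imwrite("pics/top0c.png",cv2.resize(a,None,fx=2.3,fy=2.3,interpolation=2))
P=np.load("top.npy").reshape(-1,3); 
Q=P[(abs(P[:,0]-510)<120)&(abs(P[:,1]-245)<160)]
f=Q[(Q[:,2]>84)&(Q[:,2]<125)&(Q[:,0]<580)]
print(len(f),f.min(0),f.max(0))
import sys
c=ctrl.camera("top");P2=cloud(c);m=ctrl.cut_out("flag_full","top")[0]["pixels"]
F=P2[m];F=F[np.isfinite(F).all(1)];F=F[F[:,2]>80]
print(len(F),np.linalg.lstsq(np.c_[F[:,:2]-F[:,:2].mean(0),np.ones(len(F))],F[:,2],rcond=None)[0],F.mean(0))
print(cv2.boxPoints(cv2.minAreaRect(F[:,:2].astype(np.float32))),F[:,2].min(),F[:,2].max())
m=ctrl.cut_out("stand_full","top")[0]["pixels"]
B=P2[m];B=B[(B[:,2]>5)&(B[:,2]<22)]
print(cv2.boxPoints(cv2.minAreaRect(B[:,:2].astype(np.float32))),len(B),B.mean(0))
U=P2[m];U=U[(U[:,2]>88)];print("up",len(U),U.round()[::6][:200].tolist() if len(U)<300 else len(U))
```

```text
608 [471.9780616  224.2776736   84.19433778] [554.32216744 324.8355127  104.72235418]
541 [-8.30858436e-03  5.36505557e-02  9.45464358e+01] [510.39324758 281.73676369  94.54643578]
[[481.33917 238.2659 ]
 [539.46    237.7388 ]
 [540.2435  324.1321 ]
 [482.12268 324.6592 ]] 86.28814290724176 105.18480841150517
[[465.41815 312.91895]
 [472.59067 165.74727]
 [560.24493 170.01917]
 [553.0724  317.19086]] 764 [511.88618213 219.64307756  11.46786075]
up 583 583
```

View pics/top0c.png

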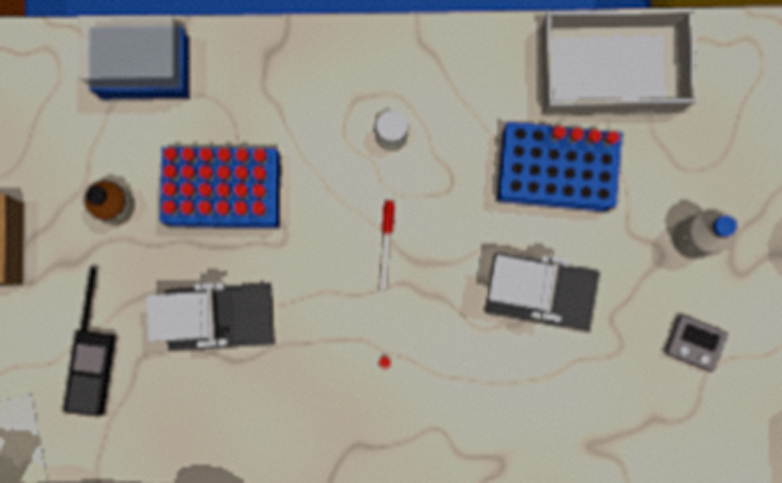

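View pics/side0.png

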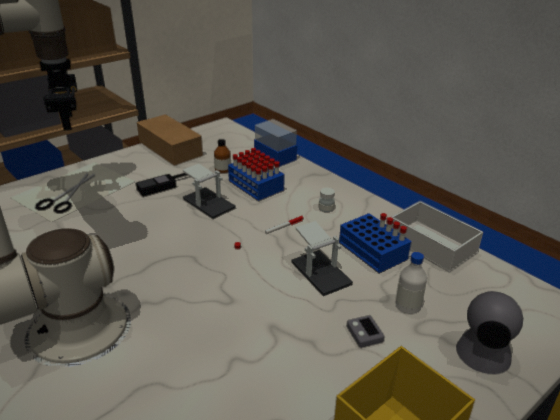

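The full rack is the left one, at about (215,180) in the top picture. Its flag lies level toward +y, with the free edge at y≈324. The tool only points down, so I'll close the gripper and use the finger's side on the free edge. I'll drag it upward by friction, then push it over.

Request:
play_rows:
  deltas:
    - [1,[8.3,-6.6,0],4.5]
    - [1,[8.3,-6.6,0],4.5]
    - [1,[8.3,-6.6,0],4.5]
    - [1,[8.3,-6.6,0],4.5]
    - [1,[8.3,-6.6,0],4.5]
    - [1,[8.3,-6.6,0],4.5]
    - [1,[8.3,-6.6,0],4.5]
    - [1,[8.3,-6.6,0],4.5]
  newtons: 10

```text
time_s: 2.15
position: [511.1, 368.0, 222.2]
ee_rot: [180.0, 0.0, 2.2]
force: [0.3, -0.7, -0.4]
width: 31.0
grip_force: 0.0
```

Request:
play_rows:
  deltas:
    - [1,[0,0,-1],0]
    - [1,[0,0,-2],0]
    - [1,[0,0,-3.5],0]
    - [1,[0,0,-5],0]
    - [1,[0,0,-5],0]
    - [1,[0,0,-5],0]

```text
time_s: 2.75
position: [508.8, 371.1, 73.0]
ee_rot: [179.9, -0.0, 2.5]
force: [0.2, 0.2, 1.5]
width: 0.5
grip_force: 0.0
```

Run:
```python
from h import *
s=ctrl.state();print(s["position"],s["ee_rot"],s["force"],s["width"],s["time_s"])
c=ctrl.camera("side");a=c["frame"][90:250,120:330];cv2.imwrite("pics/s1.png",cv2.resize(a,None,fx=3.5,fy=3.5,interpolation=2))
P=cloud(c).reshape(-1,3)
c=ctrl.camera("top");b=c["frame"][150:270,140:270];cv2.imwrite("pics/t1.png",cv2.resize(b,None,fx=4,fy=4,interpolation=2))
P=cloud(c);r=ctrl.cut_out("flag_full","top")[0];F=P[r["pixels"]];print(r["conf"],np.nanmedian(F,0))
```

```text
[508.84592173 371.14845301  73.01523267] [ 1.79944199e+02 -1.95924271e-02  2.52999377e+00] [0.20394547 0.17407311 1.45148329] 0.4657433051142265 2.75
0.65 [511.91799862 266.03593187  93.3016444 ]
```

View pics/s1.png

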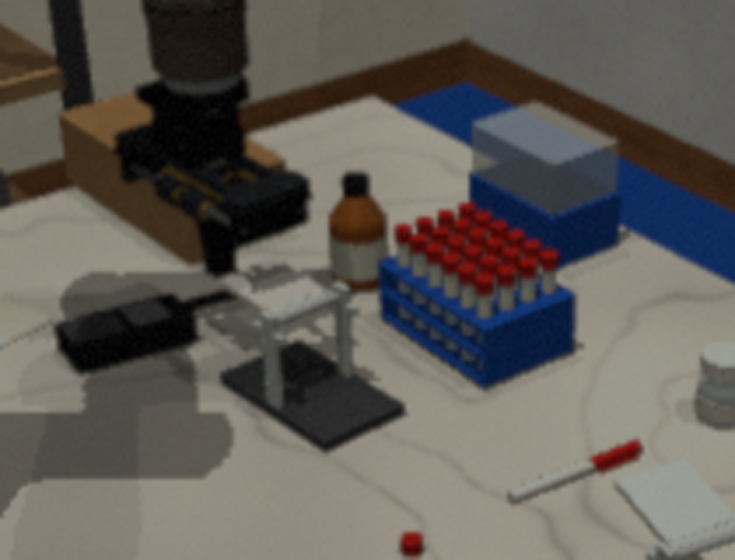

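Request:
play_rows:
  deltas:
    - [1,[0,-0.5,0],0]
    - [1,[0,-0.9,0],0]
    - [1,[0,-0.9,0],0]

```text
time_s: 3.2
position: [508.8, 341.4, 73.5]
ee_rot: [-180.0, -0.0, 2.3]
force: [-0.2, 0.1, -1.0]
width: 0.5
grip_force: 0.0
```

Request:
play_rows:
  deltas:
    - [1,[0,-0.07,0],0]
    - [1,[0,-0.07,0],0]

```text
time_s: 3.4
position: [509.1, 341.1, 72.9]
ee_rot: [-180.0, -0.0, 2.4]
force: [-0.1, 1.0, 0.3]
width: 0.2
grip_force: 0.0
```

Request:
play_rows:
  deltas:
    - [1,[0,-0.07,0],0]
    - [1,[0,-0.07,0],0]

```text
time_s: 3.6
position: [508.8, 339.2, 72.4]
ee_rot: [180.0, 0.0, 2.4]
force: [0.6, 0.4, -0.2]
width: 0.4
grip_force: 0.0
```

Request:
play_rows:
  deltas:
    - [1,[0,-0.05,0],0]
    - [1,[0,-0.05,0],0]

```text
time_s: 3.8
position: [508.8, 337.6, 72.4]
ee_rot: [180.0, 0.0, 2.4]
force: [-0.1, -0.1, 0.3]
width: 0.5
grip_force: 0.0
```

Request:
play_rows:
  deltas:
    - [1,[0,-0.05,0],0]
    - [1,[0,-0.05,0],0]

```text
time_s: 4.0
position: [508.8, 336.1, 72.5]
ee_rot: [180.0, 0.0, 2.4]
force: [0.5, -0.5, -0.3]
width: 0.8
grip_force: 0.0
```

Request:
play_rows:
  deltas:
    - [1,[0,-0.05,0],0]
    - [1,[0,-0.05,0],0]

```text
time_s: 4.2
position: [508.9, 334.7, 72.6]
ee_rot: [-180.0, -0.0, 2.4]
force: [0.2, 0.9, 0.3]
width: 0.4
grip_force: 0.1
```

Request:
play_rows:
  deltas:
    - [1,[0,-0.04,0],0]
    - [1,[0,-0.04,0],0]

```text
time_s: 4.4
position: [509.1, 334.4, 72.8]
ee_rot: [-179.9, -0.1, 2.4]
force: [-0.4, 2.9, -0.4]
width: 0.3
grip_force: 1.5
```

Request:
play_rows:
  deltas:
    - [1,[0,-0.04,0],0]
    - [1,[0,-0.04,0],0]

```text
time_s: 4.6
position: [509.4, 333.3, 73.0]
ee_rot: [-179.9, -0.1, 2.5]
force: [0.5, 4.5, 0.0]
width: 0.3
grip_force: 2.2
```

```bash
cat > look.py <<'E'
from h import *
import sys
s=ctrl.state();print(s["position"],s["force"])
c=ctrl.camera("top");P=cloud(c)
for n in ("flag_full","stand_full"):
    r=ctrl.cut_out(n,"top")[:1]
    if not r: print("none");continue
    F=P[r[0]["pixels"]];F=F[np.isfinite(F).all(1)]
    if n=="flag_full":
        F=F[F[:,2]>80]; print(len(F),F.mean(0).round(1),F.min(0).round(),F.max(0).round(),np.polyfit(F[:,1],F[:,2],1))
    B=P.reshape(-1,3); 
B=B[(B[:,2]>5)&(B[:,2]<20)&(abs(B[:,0]-512)<60)&(abs(B[:,1]-200)<60)]
print("base -y part",np.percentile(B,[2,98],axis=0).round(1).tolist())
if len(sys.argv)>1:
    n=sys.argv[1]; c=ctrl.camera("side");a=c["frame"][100:230,130:290];cv2.imwrite(f"pics/{n}.png",cv2.resize(a,None,fx=4.5,fy=4.5,interpolation=2))
E
python3 look.py s2
```

```text
[509.37571593 333.31087472  72.9749303 ] [0.51144548 4.45346366 0.04209079]
182 [516.5 274.5  94.1] [484. 238.  85.] [545. 312. 104.] [4.31234625e-02 8.22644464e+01]
base -y part [[470.9, 165.2, 5.4], [556.4, 249.0, 17.4]]
```

View pics/s2.png

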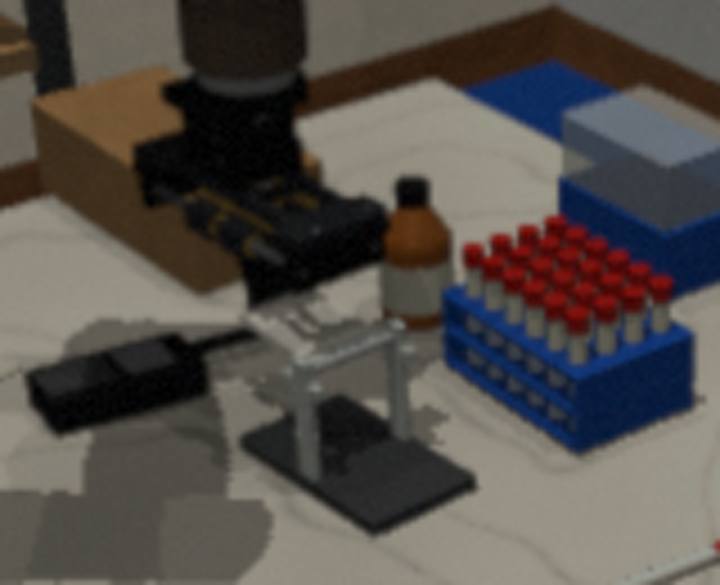

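Request:
play_rows:
  deltas:
    - [1,[0,0,0.1],0]
    - [1,[0,0,0.25],0]
    - [1,[0,-0.01,0.4],0]
    - [1,[0,-0.02,0.5],0]
    - [1,[0,-0.02,0.5],0]

```text
time_s: 5.3
position: [508.5, 330.7, 87.9]
ee_rot: [179.9, 0.1, 2.4]
force: [-0.3, -0.2, 0.1]
width: 0.1
grip_force: 0.0
```

```bash
python3 look.py s3
```

```text
[508.5217918  330.69950095  87.85107276] [-0.30730133 -0.1874131   0.11877045]
219 [513.7 270.6  99.1] [481. 236.  84.] [545. 310. 113.] [ 0.22460523 38.33574372]
base -y part [[469.4, 164.9, 5.5], [556.4, 248.7, 16.9]]
```

View pics/s3.png

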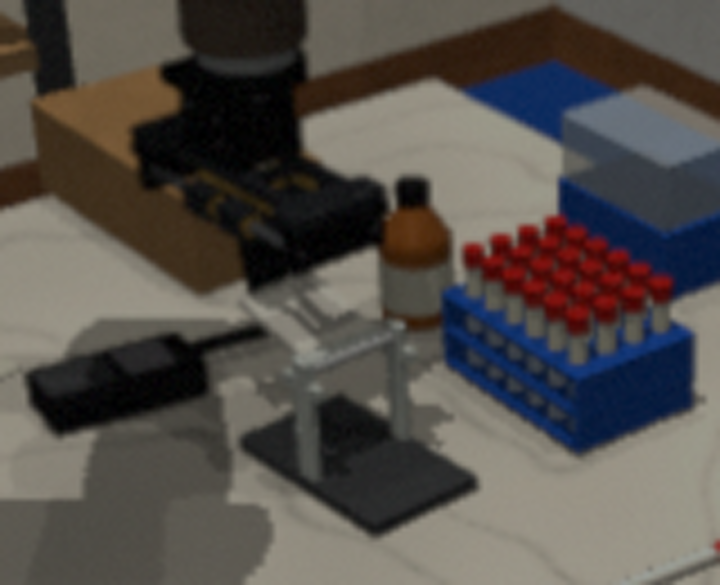

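Request:
play_rows:
  deltas:
    - [1,[0,-0.08,0],0]
    - [1,[0,-0.1,0.15],0]
    - [1,[0,-0.16,0.35],0]
    - [1,[0,-0.26,0.6],0]
    - [1,[0,-0.38,0.85],0]
    - [1,[0,-0.52,1.05],0]
    - [1,[0,-0.68,1.25],0]
    - [1,[0,-0.68,1.25],0]

```text
time_s: 6.3
position: [508.9, 310.5, 126.2]
ee_rot: [-180.0, -0.0, 2.4]
force: [0.0, 0.3, -0.4]
width: 0.3
grip_force: 0.0
```

```bash
python3 look.py
```

```text
[508.90163856 310.49296614 126.21287082] [ 0.00482451  0.28455246 -0.41942583]
none
base -y part [[472.1, 165.3, 5.7], [556.7, 246.4, 18.2]]
```

```bash
python3 look.py s4
```

```text
[508.32296143 310.64375468 124.63845884] [ 0.30128298 -0.22690068 -0.28401104]
117 [515.6 277.8 135.5] [493. 244. 116.] [535. 290. 242.] [ -1.19264909 466.77892258]
base -y part [[469.5, 165.3, 5.4], [556.4, 248.3, 16.9]]
```

View pics/s4.png

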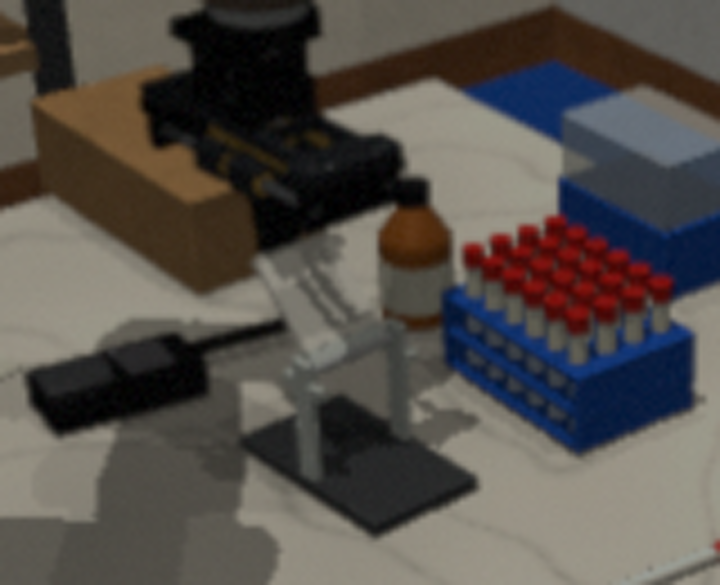

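Request:
play_rows:
  deltas:
    - [1,[0,-0.25,0.25],0]
    - [1,[0,-0.5,0.45],0]
    - [1,[0,-0.75,0.6],0]
    - [1,[0.05,-1.0,0.7],0]
    - [1,[0.05,-1.25,0.75],0]
    - [1,[0.1,-1.5,0.8],0]
    - [1,[0.1,-1.75,0.8],0]
    - [1,[0.1,-2.0,0.8],0]

```text
time_s: 7.45
position: [511.9, 250.5, 149.0]
ee_rot: [180.0, 0.0, 2.4]
force: [0.1, 0.0, 0.2]
width: 0.4
grip_force: 0.2
```

```bash
python3 look.py s5
```

```text
[511.85398232 250.53912878 148.95299303] [0.09083663 0.02415438 0.24915152]
none
base -y part [[469.3, 164.7, 5.5], [559.2, 249.6, 17.7]]
```

View pics/s5.png

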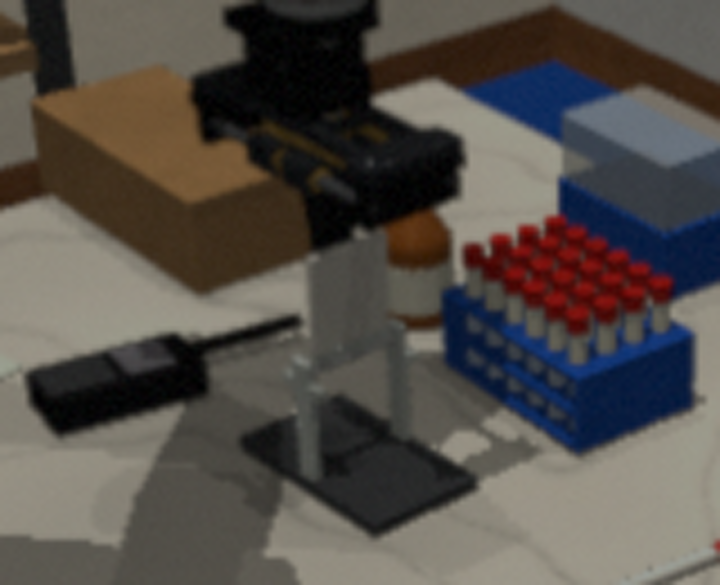

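Request:
play_rows:
  deltas:
    - [1,[0,-0.3,-0.08],0]
    - [1,[0,-0.58,-0.2],0]
    - [1,[0,-0.85,-0.35],0]
    - [1,[0.05,-1.1,-0.5],0]
    - [1,[0.05,-1.32,-0.72],0]
    - [1,[0.05,-1.5,-0.95],0]
    - [1,[0.05,-1.63,-1.17],0]
    - [1,[0.05,-1.73,-1.4],0]

```text
time_s: 8.45
position: [513.3, 199.0, 106.4]
ee_rot: [180.0, 0.0, 2.4]
force: [1.2, 1.4, 1.1]
width: 0.5
grip_force: 0.2
```

Request:
play_rows:
  deltas:
    - [1,[0,0,-0.2],0]
    - [1,[0,0,-0.35],0]
    - [1,[0,0,-0.4],0]
    - [1,[0,0,-0.4],0]

```text
time_s: 8.85
position: [513.2, 199.6, 94.7]
ee_rot: [180.0, 0.0, 2.4]
force: [-0.2, -0.8, 0.4]
width: 0.6
grip_force: 0.0
```

```bash
python3 look.py s6
```

```text
[513.19808938 199.55415115  94.71127187] [-0.1746085  -0.84740654  0.38386392]
87 [520.1 166.6 106.6] [499. 155.  84.] [539. 175. 211.] [ -1.30552324 324.0756476 ]
base -y part [[455.2, 159.0, 5.3], [529.5, 248.9, 17.0]]
```

View pics/s6.png

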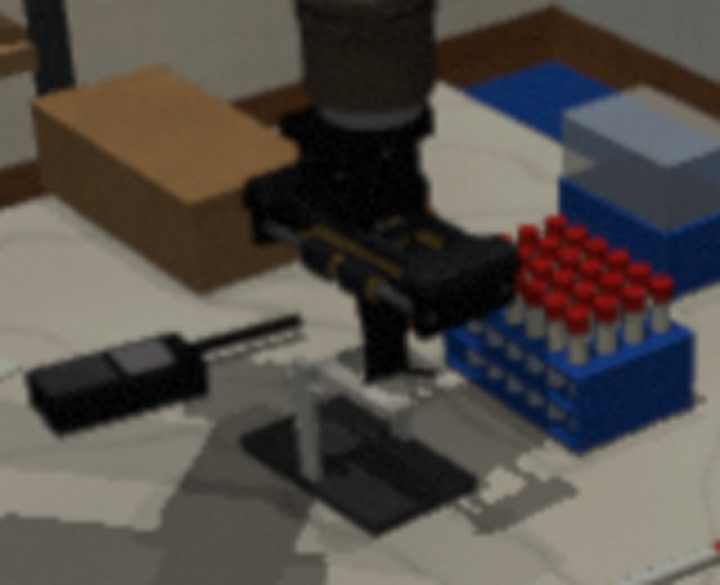

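Request:
play_rows:
  deltas:
    - [1,[0,0,-0.06],0]
    - [1,[0,0,-0.06],0]

```text
time_s: 9.25
position: [513.6, 199.6, 93.5]
ee_rot: [-180.0, -0.0, 2.4]
force: [1.0, 1.2, -0.0]
width: 0.6
grip_force: 0.4
```

Request:
play_rows:
  deltas:
    - [1,[0,0,-0.05],0]
    - [1,[0,0,-0.05],0]

```text
time_s: 9.45
position: [513.6, 199.6, 93.3]
ee_rot: [-180.0, -0.1, 2.5]
force: [-3.1, -0.3, 8.1]
width: 0.7
grip_force: 4.1
```

Request:
play_rows:
  deltas:
    - [1,[0,0,-0.05],0]
    - [1,[0,0,-0.05],0]

```text
time_s: 9.65
position: [513.7, 199.6, 93.1]
ee_rot: [-180.0, -0.1, 2.5]
force: [-5.4, -0.9, 15.2]
width: 0.9
grip_force: 7.6
```

The flag is at its stop, with a firm 15 N reaction. I'll retract straight up and check.

Request:
play_rows:
  deltas:
    - [1,[0,0,0.3],0]
    - [1,[0,0,1],0]
    - [1,[0,0,2.5],0]
    - [1,[0,0,4],0]
    - [1,[-1,1,5],0]
    - [1,[-2,2.5,5],0]
    - [1,[-3,4,5],0]
    - [1,[-4,5.5,5],0]

```text
time_s: 10.45
position: [399.7, 354.0, 240.8]
ee_rot: [-179.9, -0.0, 2.4]
force: [1.4, 0.2, 0.3]
width: 0.5
grip_force: 0.0
```

Request:
play_rows:
  deltas:
    - [1,[-2,3,0],0]
    - [1,[-2,3,0],0]
    - [1,[-2,3,0],0]
    - [1,[-2,3,0],0]

```text
time_s: 10.85
position: [339.8, 444.0, 239.7]
ee_rot: [180.0, 0.0, 2.6]
force: [-0.1, 0.2, 0.0]
width: 0.3
grip_force: 0.0
```

```bash
python3 look.py s7
python3 - <<'E'
from h import *
c=ctrl.camera("top");b=c["frame"][100:290,120:400];cv2.imwrite("pics/t7.png",cv2.resize(b,None,fx=2.8,fy=2.8,interpolation=2))
P=cloud(c);m=ctrl.cut_out("stand_full","top")[0]["pixels"]
B=P[m];B=B[(B[:,2]>5)&(B[:,2]<22)]
print(cv2.boxPoints(cv2.minAreaRect(B[:,:2].astype(np.float32))).round(1).tolist())
E
```

```text
[339.84505837 443.9514188  239.73363799] [-0.06316899  0.17512681  0.00716552]
528 [515.1 202.9  92.2] [481. 160.  83.] [545. 246. 101.] [4.96027272e-03 9.11551519e+01]
base -y part [[466.3, 155.7, 5.5], [563.4, 259.0, 18.0]]
[[465.70001220703125, 312.70001220703125], [473.0, 162.89999389648438], [563.2999877929688, 167.3000030517578], [556.0, 317.1000061035156]]
```

View pics/t7.png

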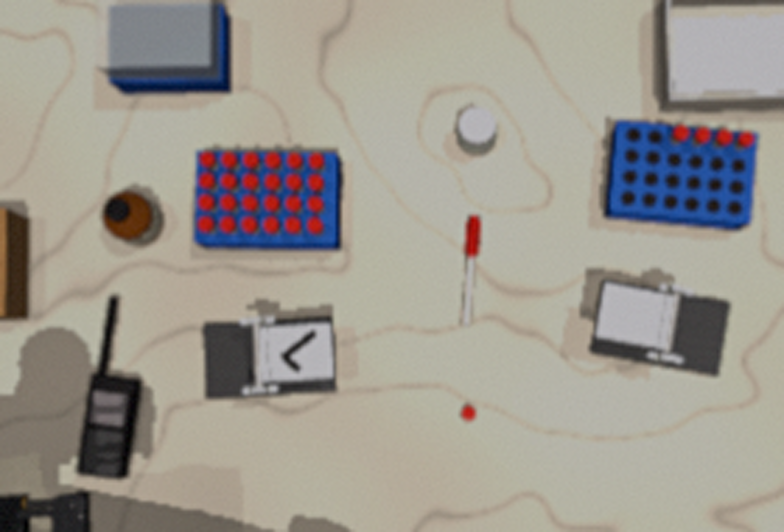

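The tick face shows on top and the flag is level (slope about 0.005). The base corners are within about 3 mm of where they started, nothing else has moved, and the arm is clear.

```bash
python3 -c "
from rig import ctrl
print(ctrl.hand_in())"
```

```text
the job is handed in; nothing more can be done
None
```

I turned the full rack's flag over its hinge and pressed it flat with the tick face up, its stand showed no shift beyond about 3 mm of camera error, nothing else on the desk looks disturbed, and I handed the job in.

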